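# Move the tested parts to the kit rack in reverse order

### The arm

A 6-joint arm with a two-finger parallel gripper is mounted at the origin on the work surface. World frame = base frame: x ahead of the robot, y to its left, z up, the work surface at z = 0. Lengths are in m, angles in rad, forces in N, time in s.
With the tool pointing down it reaches from about 0.35 to 0.85 m from the base axis. Payload 8.1 kg.
Tool frame: the origin (TCP) lies midway between the tips of the shut fingers; the grasp point (between the pads) lies 19 mm behind it (robot.grip_point_offset is the distance from the TCP to the grasp point, in m); z points along the fingers, y is the line along which they close (so a half turn about z gives the same grasp; the last joint's range is limited). The gripper opens to 93 mm and grips with 3 to 60 N. Pads are 15 mm wide; open, the fingers measure 128 mm over their backs; the gripper's body (75 mm by 188 mm) begins 65 mm behind the grasp point.
Start: joints at [-1.354, 0.13, 1.488, -0, 1.523, -0.085], TCP at [0.178, -0.573, 0.219] pointing down, gripper open.
Joint ranges: [-2.96, 2.96], [-0.89, 2.26], [0.02, 2.5], [-1.34, 4.48], [0, 2.73], [-2.66, 2.66]. Speed limits (rad/s): [2.39, 2.39, 2.79, 3.14, 3.14, 3.14].

### API

Orientations are given as a rotation vector (axis times angle).
In Python, from plant import robot, read_camera, job gives the robot as it stands.
- The arm moves only by the shell command python3 -m inch 'ROWS' [FORCE]. ROWS is JSON, one flat list of numbers, 5 for each row, row after row: the shift along the world's x, y, z in mm, then the turn about the world's z in degrees, then the opening in per cent of the stroke, from 0 (shut) to 100 (fully open). In form: [dx, dy, dz, yaw, hand, dx, dy, dz, yaw, hand, ...]. A call has 1 to 10 rows; each row is the pose to reach, as a shift and turn from the pose commanded when the call began; what a row does not reach only later rows make up. A row lasts 1/12 s, in which the tool goes at most 41.7 mm and 7.16 degrees, less where a joint would pass 70% of its speed; a pose out of reach is approached as far as the arm can. A call with a gripper value outside its range is refused whole. The fingers move at their own pace and stop on an object; FORCE is the grip in N (left out, the last holds). Time passes only in rows, so rows that repeat a pose let the fingers close. It gives the time, the measured TCP pose, the force, the opening and the grip force at its end, in the units of the state.
- robot.read_state(): the state, without advancing time (a new reading comes with each control period).
- read_camera(name): name is "side" or "top" or "wrist"; returns a dict with "image" (384x512x3 uint8, blue, green, red), "K" (3x3 intrinsics, pixels), "extrinsics" (4x4, takes a point from world to camera coordinates); the wrist camera has in their place "mount" (4x4, takes a point from camera to tool coordinates, whose origin is the TCP and whose axes are the flange's). Camera axes: x right, y down, z forward; pixel columns grow to the right and rows downward; lengths in m; the calibration is good to about 2 mm. A picture is of the moment at which its call begins: read the wrist's pose just before it. There is no depth.
- job.close_job(): hands the job in; it is judged then, once.
The state is a dict: "t": time; "q": joint angles; "dq": joint speeds; "joint_torque": joint torques, N m; "tool_pos": TCP position; "orientation": TCP orientation; "force": force on the tool from outside, world axes, zero at the start; "wrist_torque": the same for the moment, N m; "opening": finger opening in m; "gripper_force": force on a finger pad.
Only numpy, scipy, OpenCV 4.12 (cv2) and the standard library are available. Lean on these libraries where they do the work, as an engineer would, in place of code of your own. Each camera call takes 0.05 s, during which the arm holds its last target. There are 200 camera calls.

### The job

The four parts in the black test rack have been tested and go into the light wooden kit rack in reverse order: the part that stands nearest the robot in the black rack goes to the place farthest from the robot in the wooden one, the next to the second farthest, and so on. Stand each part upright in the middle of its pad and let go.

Things in the scene. Friction and masses are not known exactly. Their poses are not given: they have to be found in the camera images.
- capacitor_c (a point): Large capacitor: a plain dark round can 35 mm across and 50 mm tall with an aluminium top. Loose, about 70 g. Point at its middle, half-way up (z up).
- motor_c (a point): Stepper motor: a 35 x 35 mm square body 44 mm tall, aluminium with a black middle band, with a thin steel shaft (5 mm thick, 18 mm long) standing up from its top. Loose, about 190 g. Point at the middle of the square body, half-way up it (22 mm above its underside; z up, x and y along its sides).
- relay_c (a point): Plug-in relay: a block with a clear cover over a copper coil, 36 mm (its x) x 28 mm (its y), 56 mm tall, the tallest block. Loose, about 80 g. Point at its middle, half-way up (z up, x and y along its sides). 
- heatsink_c (a point): Finned aluminium heat sink: 40 mm (its x, along the fins) x 36 mm (its y, across the fins), 42 mm tall; the outermost fins are firm to grip. Loose, about 90 g. Point at its middle, half-way up (z up, x and y along its sides). 
- test_rack: Black fixed rack that holds the parts at the start: base 298 mm (its x, the row) x 92 mm; ribs 14 mm, side lips 11 mm, end walls 18 mm high above the table. Origin: centre of its underside. Four compartments at x = -105, -35, 35, 105 mm, y = 0; -105 is nearest the robot (+x points away from it, within 20 degrees). Each has a grey pad, its top 9 mm above the table.
- kit_rack: Light wooden fixed rack, empty at the start, with the same shape, size, origin and axes as the black one: compartments at x = -105 (nearest the robot), -35, 35, 105 mm, y = 0, each with a grey pad 54 x 54 mm, its top 9 mm above the table. The racks stand side by side, one to the robot's left, one to its right; which is where changes.
- pad_capacitor: The fixed grey pad, 54 x 54 x 3 mm, in the black rack on which the capacitor stands at the start (within 5 mm of its middle); it stays there, so it marks that part's starting place. Origin at the centre of its underside, 6 mm above the table; axes along the rack's.
- pad_motor: The fixed grey pad, 54 x 54 x 3 mm, in the black rack on which the motor stands at the start (within 5 mm of its middle); it stays there, so it marks that part's starting place. Origin at the centre of its underside, 6 mm above the table; axes along the rack's.
- pad_relay: The fixed grey pad, 54 x 54 x 3 mm, in the black rack on which the relay stands at the start (within 5 mm of its middle); it stays there, so it marks that part's starting place. Origin at the centre of its underside, 6 mm above the table; axes along the rack's.
- pad_heatsink: The fixed grey pad, 54 x 54 x 3 mm, in the black rack on which the heat sink stands at the start (within 5 mm of its middle); it stays there, so it marks that part's starting place. Origin at the centre of its underside, 6 mm above the table; axes along the rack's.
There are look-alikes about, which are no part of the job. What is shaped like the part that bears heatsink_c but blue or turquoise is not meant.

How it is judged:
By the outcome, as a careful person would: the job done as asked, in the order asked, and still so for the second after the job is handed in, with the robot touching nothing.
It also fails if it takes over 120 s, if anything falls off the work surface, if the arm or the gripper's body presses on something with over 40 N, if the wrist force passes 120 N, or if a joint passes its speed limit or range.

## Working session

There is one attempt and no reset: what is moved stays moved. The work goes in short steps, Python scripts to look and compute and a shell command to move; the robot and the scene stay as the last step left them, time stands still between calls to the robot, and variables do not carry over. Pictures are saved under pics/ and viewed, at most 14 in all, crops included, and the job is handed in when it is done.

```bash
ls; mkdir -p pics; python3 - <<'E'
from plant import robot, read_camera
import cv2,numpy as np
for n in("top","side"):
    c=read_camera(n);cv2.imwrite(f"pics/{n}0.png",c["image"]);print(n,c["K"].tolist(),np.round(c["extrinsics"],4).tolist())
s=robot.read_state();print(s);print(robot.grip_point_offset)
E
```

```text
pics
top [[486.9495025982477, 0.0, 257.987077350175], [0.0, 486.9495025982477, 191.63671841903388], [0.0, 0.0, 1.0]] [[-0.0126, -0.9999, 0.0044, 0.1324], [-0.9926, 0.012, -0.1207, 0.4921], [0.1207, -0.0059, -0.9927, 1.2348], [0.0, 0.0, 0.0, 1.0]]
side [[415.96213823158706, 0.0, 261.1787655271618], [0.0, 415.96213823158706, 196.65493575830627], [0.0, 0.0, 1.0]] [[-0.938, -0.3459, 0.0203, 0.5383], [-0.2291, 0.5752, -0.7852, 0.0882], [0.26, -0.7412, -0.6189, 1.2588], [0.0, 0.0, 0.0, 1.0]]
{'t': 0.1, 'q': array([-1.35437381e+00,  1.31093079e-01,  1.48914595e+00, -4.37167648e-07,
        1.52298404e+00, -8.53849239e-02]), 'dq': array([-5.90150276e-04, -2.41494488e-03, -9.44085738e-04, -1.50001726e-03,
       -2.33804910e-05,  1.18098620e-03]), 'joint_torque': array([ 2.08817197e-03, -5.61342716e+01, -4.93094230e+01,  7.71248317e-02,
        2.91444798e-02, -3.32510501e-05]), 'tool_pos': array([ 0.17827038, -0.57238322,  0.21770131]), 'orientation': array([-3.10428200e+00, -4.72036240e-01,  1.68275171e-04]), 'force': array([-0.36849111, -1.61693849,  0.08167207]), 'wrist_torque': array([-0.02563376, -0.00722382, -0.04550376]), 'gripper_force': 0.0, 'opening': 0.09291444236975187}
0.0188
```

View pics/top0.png

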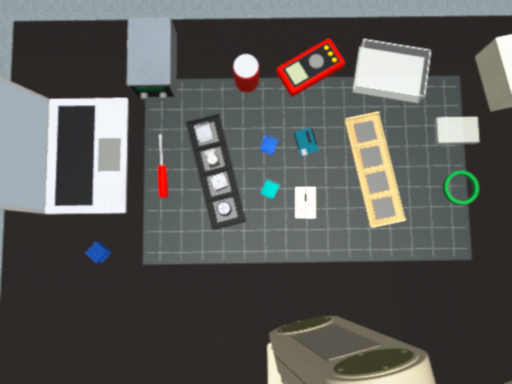

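View pics/side0.png

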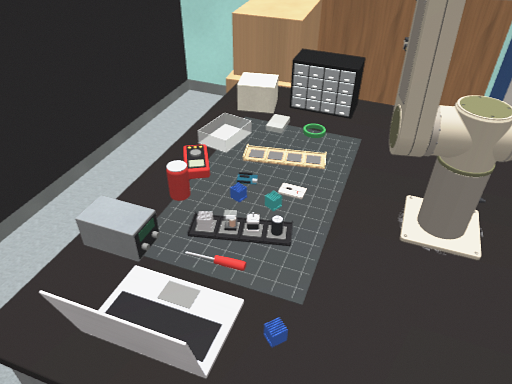

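Top view: the black rack is on the left, with from near to far a round can at (224,208), a motor with shaft at (219,183), the relay at about (213,159) and the finned sink at (205,132). The wooden rack is at (375,170) with empty pads. The blue and turquoise blocks at (269,145), (270,188) and (97,252) are the excluded look-alikes, so the silver block in the rack is the heat sink meant. I'll confirm that in an enlarged crop.

```bash
cat > h.py <<'E'
import cv2,numpy as np
def ray(c,uv):
    E=c["extrinsics"];R,t=E[:3,:3],E[:3,3]
    return -R.T@t, R.T@np.linalg.inv(c["K"])@np.array([uv[0],uv[1],1.])
def onplane(c,uv,z):
    o,d=ray(c,uv);return o+d*(z-o[2])/d[2]
def tri(rays):
    A=np.zeros((3,3));b=np.zeros(3)
    for o,d in rays:
        d=d/np.linalg.norm(d);P=np.eye(3)-np.outer(d,d);A+=P;b+=P@o
    p=np.linalg.solve(A,b)
    return p,[round(1e3*np.linalg.norm(np.cross(p-o,d/np.linalg.norm(d))),1) for o,d in rays]
def wrist():
    from plant import robot,read_camera
    from scipy.spatial.transform import Rotation as Ro
    s=robot.read_state();c=read_camera("wrist");T=np.eye(4)
    T[:3,:3]=Ro.from_rotvec(s["orientation"]).as_matrix();T[:3,3]=s["tool_pos"]
    c["extrinsics"]=np.linalg.inv(T@c["mount"]);return c
E
python3 - <<'E'
from plant import read_camera
from h import *
t=read_camera("top");s=read_camera("side")
a=cv2.resize(t["image"][105:235,180:250],None,fx=4,fy=4,interpolation=cv2.INTER_CUBIC)
b=cv2.resize(s["image"][205:245,185:297],None,fx=4.5,fy=4.5,interpolation=cv2.INTER_CUBIC)
im=np.zeros((600,800,3),np.uint8);im[:520,:280]=a;im[:b.shape[0],290:290+b.shape[1]]=b[:, :510]
cv2.imwrite("pics/crop1.png",im)
pads={}
for n,c,roi in(("top",t,(335,100,415,240)),("side",s,(235,140,335,172))):
    x0,y0,x1,y1=roi;im=c["image"][y0:y1,x0:x1].astype(int)
    B,G,R=im[...,0],im[...,1],im[...,2]
    wood=((R-B)>35).astype(np.uint8)
    cn=max(cv2.findContours(wood,0,1)[0],key=cv2.contourArea)
    hull=np.zeros_like(wood);cv2.drawContours(hull,[cv2.convexHull(cn)],-1,1,-1)
    pad=((hull>0)&(wood==0)).astype(np.uint8)
    l,_,st,ce=cv2.connectedComponentsWithStats(pad)[0:4]
    k=[i for i in range(1,l) if st[i,4]>40]
    print(n,[(np.round(ce[i]+[x0,y0],1).tolist(),int(st[i,4])) for i in k])
    pads[n]=[ce[i]+[x0,y0] for i in k]
P=sorted(pads["top"],key=lambda p:-p[1]);Q=sorted(pads["side"],key=lambda p:-p[0])
for p in P: print("plane",np.round(onplane(t,p,.009),4))
for p in Q: print("planeS",np.round(onplane(s,p,.009),4))
for p,q in zip(P,Q): print("tri",tri([ray(t,p),ray(s,q)]))
E
```

```text
top [([364.8, 131.2], 343), ([371.0, 156.3], 347), ([377.2, 181.7], 353), ([383.5, 207.4], 364)]
side [([286.5, 148.0], 84), ([256.2, 153.2], 105), ([275.1, 155.2], 106), ([294.0, 157.1], 109), ([312.9, 159.1], 110)]
plane [ 0.4504 -0.2035  0.009 ]
plane [ 0.5188 -0.1898  0.009 ]
plane [ 0.5874 -0.1763  0.009 ]
plane [ 0.656  -0.1624  0.009 ]
planeS [ 0.4471 -0.2013  0.009 ]
planeS [ 0.5152 -0.188   0.009 ]
planeS [ 0.5598 -0.2385  0.009 ]
planeS [ 0.5836 -0.1743  0.009 ]
planeS [ 0.653  -0.1609  0.009 ]
tri (array([ 0.44910905, -0.20420736,  0.0070056 ]), [np.float64(1.5), np.float64(1.5)])
tri (array([ 0.51742913, -0.19047744,  0.00729788]), [np.float64(1.6), np.float64(1.6)])
tri (array([ 0.55964208, -0.16794893,  0.05430081]), [np.float64(18.9), np.float64(18.9)])
tri (array([ 0.61712338, -0.16450493,  0.01870715]), [np.float64(35.9), np.float64(35.9)])
```

View pics/crop1.png

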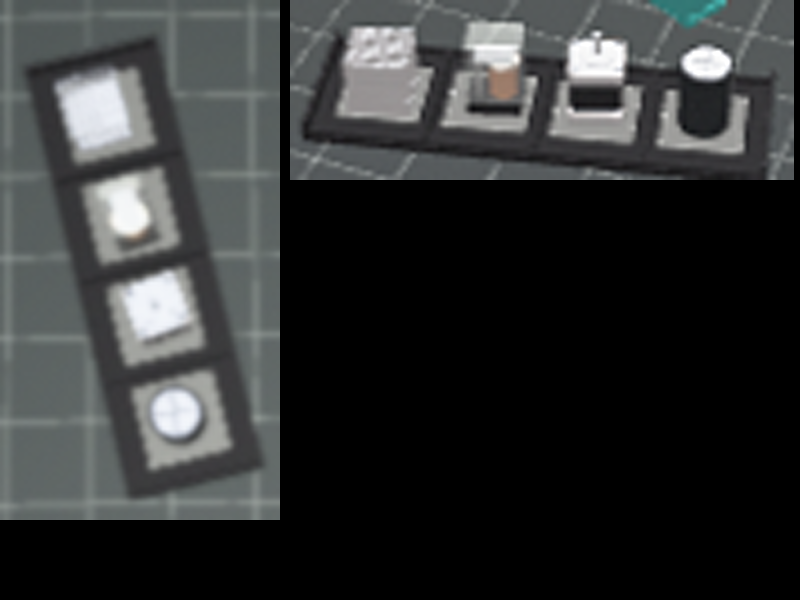

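Crop confirms from near to far: capacitor, motor, relay, silver heat sink. So kit targets: capacitor farthest, motor second farthest, relay second nearest, heat sink nearest.

```bash
python3 - <<'E'
from plant import read_camera
from h import *
t=read_camera("top")
for n,uv,z in(("cap",(224,208.3),.059),("mot",(218.8,181.3),.053),("rel",(212,158.8),.065),("hs",(203.8,132.5),.051)): print(n,np.round(onplane(t,uv,z),4))
c=read_camera("wrist");print(np.round(c["K"],1).tolist(),np.round(c["mount"],3).tolist())
E
python3 -m inch '[40,40,30,0,100,75,75,60,0,100,100,115,60,0,100,120,155,60,0,100,140,195,60,0,100,160,235,60,0,100,180,270,60,0,100,200,305,60,0,100,220,340,60,0,100,235,370,60,0,100]'
```

```text
cap [0.4487 0.2128 0.059 ]
mot [0.5186 0.2261 0.053 ]
rel [0.5748 0.2424 0.065 ]
hs [0.6469 0.2647 0.051 ]
[[333.0, 0.0, 254.1], [0.0, 333.0, 191.3], [0.0, 0.0, 1.0]] [[0.001, -0.96, -0.28, 0.076], [1.0, 0.001, -0.0, 0.001], [0.001, -0.28, 0.96, -0.166], [0.0, 0.0, 0.0, 1.0]]
t: 1.13
tool_pos: [0.3968, -0.233, 0.2788]
orientation: [3.105, 0.472, 0.001]
force: [1.2, -0.8, -0.3]
opening: 0.0928
gripper_force: 0.0
```

```bash
python3 -m inch '[20,36,0,0,100,35,75,0,0,100,50,110,0,0,100,65,150,0,0,100,80,190,0,0,100,95,228,0,0,100,110,266,0,0,100,125,304,0,0,100,140,342,0,0,100,155,378,0,0,100]'; python3 -m inch '[10,30,0,0,100,20,60,0,0,100,20,60,0,0,100,20,60,0,0,100]'
python3 - <<'E'
from h import *
c=wrist();cv2.imwrite("pics/w1.png",c["image"]);np.save("w1.npy",c,allow_pickle=True)
E
```

```text
t: 1.97
tool_pos: [0.5515, 0.1456, 0.2786]
orientation: [-3.106, -0.473, -0.001]
force: [0.9, -0.7, 0.5]
opening: 0.0927
gripper_force: 0.0
t: 2.3
tool_pos: [0.571, 0.2046, 0.2777]
orientation: [3.105, 0.477, -0.002]
force: [-0.1, -0.6, 0.2]
opening: 0.0928
gripper_force: 0.0
```

View pics/w1.png

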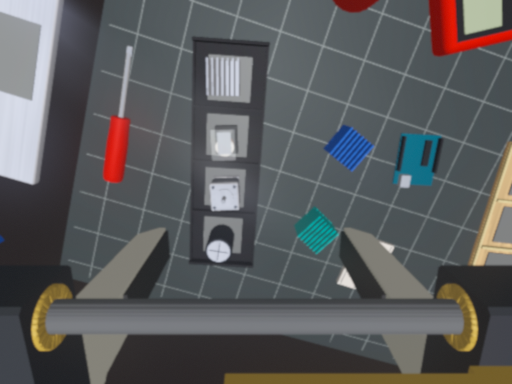

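Wrist view 1: sink (222,76), relay (223,145), motor (224,195) and capacitor top (218,250), all in the black rack; turquoise (317,231) and blue (349,147) look-alikes lie outside it. I'll take a second view from the left.

```bash
python3 -m inch '[0,35,0,0,100,0,70,0,0,100,0,105,0,0,100,0,120,0,0,100,0,120,0,0,100,0,120,0,0,100]'
python3 - <<'E'
from h import *
c=wrist();np.save("w2.npy",c,allow_pickle=True)
d=np.load("w1.npy",allow_pickle=True).item()
a=cv2.resize(d["image"][30:270,180:280],None,fx=2.5,fy=2.5,interpolation=cv2.INTER_CUBIC)
from h import ray
o=[]
p=onplane(d,(224,150),.04);E=c["extrinsics"];q=c["K"]@(E[:3,:3]@p+E[:3,3]);q=q[:2]/q[2];print(q)
x0=int(q[0])-60;y0=max(int(q[1])-120,0);print(x0,y0)
b=cv2.resize(c["image"][y0:y0+240,x0:x0+120],None,fx=2.5,fy=2.5,interpolation=cv2.INTER_CUBIC)
im=np.zeros((600,600,3),np.uint8);im[:,:250]=a;im[:b.shape[0],260:260+b.shape[1]]=b
cv2.imwrite("pics/w12.png",im)
E
```

```text
t: 2.85
tool_pos: [0.5712, 0.3223, 0.2785]
orientation: [3.105, 0.473, -0.0]
force: [-0.7, -0.5, -0.5]
opening: 0.0928
gripper_force: 0.0
[314.2588686  178.16748406]
254 58
```

View pics/w12.png

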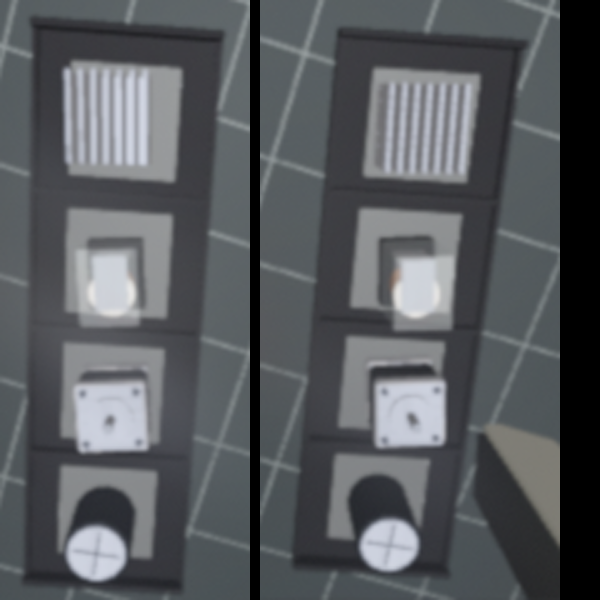

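```bash
cat > m.py <<'E'
from h import *
a=np.load("w1.npy",allow_pickle=True).item();b=np.load("w2.npy",allow_pickle=True).item()
A=lambda p:(180+p[0]/2.5,30+p[1]/2.5)
B=lambda p:(254+(p[0]-260)/2.5,58+p[1]/2.5)
D={"cap":([(97,553)],[(389,545)]),
"mot":([(75,385),(144,382),(148,448),(79,452)],[(374,381),(444,379),(446,444),(377,447)]),
"rel":([(76,251),(138,250),(140,324),(79,327)],[(391,257),(453,255),(454,328),(393,330)]),
"hs":([(64,68),(147,70),(148,165),(66,165)],[(388,84),(471,83),(468,174),(386,174)]),
"padhs":([(70,62),(182,68),(176,181),(66,174)],[(372,68),(480,74),(467,183),(363,177)]),
"padrel":([(67,208),(173,213),(168,318),(64,311)],[(357,207),(462,213),(453,318),(350,309)])}
for n,(p,q) in D.items():
    P=np.array([tri([ray(a,A(x)),ray(b,B(y))])[0] for x,y in zip(p,q)])
    m=P.mean(0);print(n,np.round(m*1e3,1),end=" ")
    if len(P)==4:
        e=(P[0]-P[3]+P[1]-P[2])/2; f=(P[0]-P[1]+P[3]-P[2])/2
        print("x-edge yaw %.1f len %.1f  y-edge yaw %.1f len %.1f"%(np.degrees(np.arctan2(e[1],e[0])),1e3*np.hypot(*e[:2]),np.degrees(np.arctan2(f[1],f[0]))-90,1e3*np.hypot(*f[:2])),end="")
    print()
E
python3 m.py
```

```text
cap [446.8 212.2  58.2] 
mot [517.2 225.3  51.7] x-edge yaw 20.5 len 32.5  y-edge yaw 22.2 len 34.5
rel [579.6 243.9  62.1] x-edge yaw 19.1 len 33.4  y-edge yaw 20.2 len 28.6
hs [650.9 266.1  53.3] x-edge yaw 17.6 len 40.3  y-edge yaw 17.3 len 37.0
padhs [652.  261.5  10. ] x-edge yaw 14.0 len 53.3  y-edge yaw 14.1 len 54.6
padrel [584.3 245.   10.8] x-edge yaw 14.4 len 53.3  y-edge yaw 14.6 len 54.6
```

Heights match the text (tops at 58, 52, 62 and 53; pads at 10), and the parts' yaws are close to the tool's 17°. Going for the capacitor.

```bash
python3 -m inch '[-28,-25,0,0,100,-56,-50,0,0,100,-84,-75,0,0,100,-110,-98,-10,0,100,-124,-110,-45,0,100,-124,-110,-85,0,100,-124,-110,-125,0,100,-124,-110,-150,0,100,-124,-110,-150,0,100,-124,-110,-150,0,100]' 20
python3 -m inch '[0,0,-40,0,100,0,0,-75,0,100,0,0,-95,0,100,0,0,-106,0,100,0,0,-106,0,100,0,0,-106,0,100]'
```

```text
t: 3.73
tool_pos: [0.4464, 0.2114, 0.1279]
orientation: [3.105, 0.469, -0.004]
force: [0.6, 0.9, 0.6]
opening: 0.0929
gripper_force: 0.0
t: 4.23
tool_pos: [0.4489, 0.2134, 0.0247]
orientation: [-3.106, -0.472, -0.004]
force: [0.2, -0.2, 0.6]
opening: 0.0931
gripper_force: 0.0
```

```bash
python3 -m inch '[0,0,0,0,0,0,0,0,0,0,0,0,0,0,0,0,0,0,0,0,0,0,0,0,0,0,0,0,0,0,0,0,0,0,0,0,0,0,0,0,0,0,0,0,0,0,0,0,0,0]' 25
python3 -m inch '[0,0,20,0,0,0,0,50,0,0,0,0,90,0,0,0,0,120,0,0,0,0,120,0,0,0,0,120,0,0]'
```

```text
t: 5.07
tool_pos: [0.4471, 0.2132, 0.0225]
orientation: [-3.106, -0.472, 0.0]
force: [0.5, -0.4, 0.5]
opening: 0.0348
gripper_force: 25.0
t: 5.57
tool_pos: [0.4489, 0.2137, 0.145]
orientation: [-3.105, -0.472, -0.008]
force: [0.5, -0.5, -1.8]
opening: 0.0346
gripper_force: 25.0
```

```bash
python3 -m inch '[11,-32,14,-1,0,24,-67,29,-2,0,36,-102,44,-3,0,48,-137,60,-4,0,60,-172,77,-5,0,72,-207,94,-6,0,85,-242,112,-6,0,98,-276,130,-6,0,105,-300,135,-6,0,105,-300,135,-6,0]'
python3 -m inch '[0,0,0,0,0,0,0,0,0,0]'
cat > w.py <<'E'
import sys
from h import *
c=wrist();np.save(sys.argv[1]+".npy",c,allow_pickle=True)
im=c["image"].astype(int);wood=(((im[...,2]-im[...,0])>35)&(np.arange(384)[:,None]<300)).astype(np.uint8)
cn=max(cv2.findContours(wood,0,1)[0],key=cv2.contourArea)
hull=np.zeros_like(wood);cv2.drawContours(hull,[cv2.convexHull(cn)],-1,1,-1)
n,l,st,ce=cv2.connectedComponentsWithStats(((hull>0)&(wood==0)).astype(np.uint8),connectivity=4)
for i in range(1,n):
    if st[i,4]>300: print(st[i].tolist(),np.round(ce[i],1),np.round(onplane(c,ce[i],.009)*1e3,1))
E
python3 w.py k1
python3 -m inch '[7,-35,0,0,0,14,-70,0,0,0,20,-105,0,0,0,20,-120,0,0,0,20,-120,0,0,0,20,-120,0,0,0]'
python3 w.py k2; python3 -c "
import cv2,numpy as np
a=[np.load(k+'.npy',allow_pickle=True).item()['image'] for k in('k1','k2')]
cv2.imwrite('pics/k.png',cv2.resize(np.vstack([i[:300] for i in a]),(512,600)))"
```

```text
t: 6.4
tool_pos: [0.553, -0.0916, 0.277]
orientation: [3.125, 0.302, -0.001]
force: [0.6, -0.3, -0.5]
opening: 0.035
gripper_force: 25.0
t: 6.57
tool_pos: [0.5513, -0.0863, 0.2752]
orientation: [-3.125, -0.308, 0.005]
force: [-0.0, 0.2, -0.5]
opening: 0.0347
gripper_force: 25.0
[310, 64, 46, 45, 1938] [331.8  85.9] [ 654.  -163.9    9. ]
[307, 122, 44, 42, 1661] [328.1 142.3] [ 585.5 -177.4    9. ]
[305, 176, 41, 38, 1457] [324.9 194. ] [ 516.9 -191.2    9. ]
[291, 224, 51, 38, 1146] [322.6 238.7] [ 452.3 -204.8    9. ]
t: 7.12
tool_pos: [0.5718, -0.2059, 0.2765]
orientation: [-3.125, -0.309, 0.002]
force: [0.8, 0.8, -0.1]
opening: 0.0347
gripper_force: 25.0
[212, 61, 44, 46, 1953] [233.9  83.7] [ 653.9 -164.2    9. ]
[214, 120, 42, 41, 1689] [234.9 139.9] [ 585.8 -177.9    9. ]
[216, 173, 52, 54, 1725] [236.4 195. ] [ 512.5 -193.4    9. ]
```

View pics/k.png

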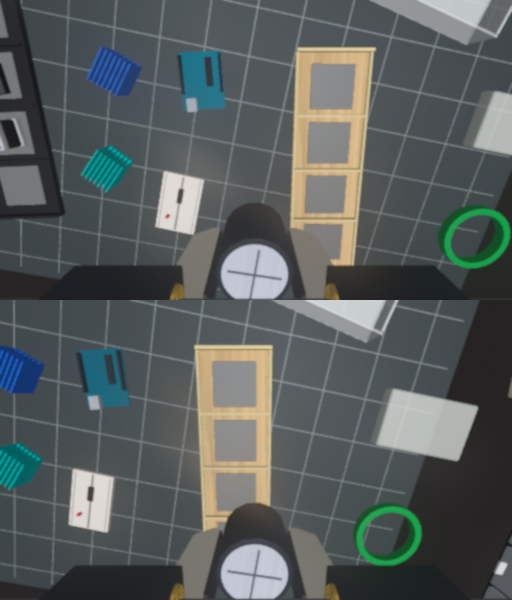

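Two views agree on the kit pads at z = 9 mm: far (654,-164), then (585.5,-177.5), (517,-191) and (448.5,-204.5). The can hangs centred under the hand. Placing it far.

```bash
python3 -m inch '[30,16,0,0,0,60,32,0,0,0,82,44,-15,0,0,82,44,-50,0,0,82,44,-90,0,0,82,44,-130,0,0,82,44,-170,0,0,82,44,-205,0,0,82,44,-225,0,0,82,44,-235,0,0]'
python3 -m inch '[0,0,-5,0,0,0,0,-10,0,0,0,0,-15,0,0,0,0,-19,0,0,0,0,-19,0,0,0,0,-19,0,0]'
```

```text
t: 8.0
tool_pos: [0.6511, -0.1594, 0.0377]
orientation: [-3.123, -0.312, 0.01]
force: [0.2, 0.6, -0.4]
opening: 0.0347
gripper_force: 25.0
t: 8.5
tool_pos: [0.6547, -0.163, 0.0244]
orientation: [3.126, 0.309, 0.002]
force: [-0.5, 0.4, -1.7]
opening: 0.0344
gripper_force: 25.0
```

```bash
python3 -m inch '[0,0,-1,0,0,0,0,-2,0,0,0,0,-2,0,0,0,0,-2,0,40,0,0,-2,0,50,0,0,-2,0,60,0,0,-2,0,100,0,0,-2,0,100,0,0,-2,0,100,0,0,-2,0,100]'
python3 -m inch '[0,0,20,0,100,0,0,60,0,100,0,0,100,0,100,0,0,140,0,100,-20,30,160,0,100,-35,65,180,0,100,-45,100,200,0,100,-52,137,200,3,100,-60,175,200,8,100,-67,212,200,10,100]'
```

```text
t: 9.33
tool_pos: [0.6542, -0.1628, 0.0215]
orientation: [-3.126, -0.309, 0.0]
force: [0.3, -0.7, 0.3]
opening: 0.0724
gripper_force: 0.0
t: 10.17
tool_pos: [0.5868, 0.0507, 0.2226]
orientation: [3.086, 0.587, 0.003]
force: [-0.2, 0.7, -1.2]
opening: 0.0929
gripper_force: 0.0
```

```bash
python3 -m inch '[-14,36,0,0,100,-28,72,0,0,100,-42,108,0,0,100,-56,144,0,0,100,-70,177,-5,0,100,-70,177,-40,0,100,-70,177,-80,0,100,-70,177,-110,0,100,-70,177,-110,0,100,-70,177,-110,0,100]' 40
python3 -m inch '[0,0,-35,0,100,0,0,-65,0,100,0,0,-82,0,100,0,0,-90,0,100,0,0,-90,0,100,0,0,-90,0,0,0,0,-90,0,0,0,0,-90,0,0,0,0,-90,0,0,0,0,-90,0,0]'
python3 -m inch '[0,0,0,0,0,0,0,0,0,0,0,0,0,0,0,0,0,0,0,0,0,0,20,0,0,0,0,50,0,0,0,0,90,0,0,0,0,120,0,0,0,0,120,0,0]'
```

```text
t: 11.0
tool_pos: [0.5156, 0.2257, 0.1101]
orientation: [3.087, 0.58, -0.007]
force: [-0.2, 0.8, -0.1]
opening: 0.0932
gripper_force: 0.0
t: 11.83
tool_pos: [0.518, 0.2264, 0.0227]
orientation: [-3.087, -0.58, -0.003]
force: [-0.4, 0.0, -0.7]
opening: 0.0641
gripper_force: 0.0
t: 12.58
tool_pos: [0.5212, 0.2275, 0.1494]
orientation: [-3.086, -0.58, -0.017]
force: [0.8, 0.3, 0.1]
opening: 0.0345
gripper_force: 40.0
```

```bash
python3 -m inch '[5,-36,0,-1,0,11,-74,0,-2,0,17,-112,0,-4,0,23,-150,0,-6,0,30,-188,0,-8,0,37,-226,0,-10,0,44,-264,0,-10,0,51,-302,0,-10,0,58,-340,0,-10,0,65,-378,0,-10,0]'
python3 -m inch '[2,-18,0,0,0,3,-25,0,0,0,3,-25,-30,0,0,3,-25,-65,0,0,3,-25,-90,0,0,3,-25,-105,0,0,3,-25,-112,0,0,3,-25,-116,0,0,3,-25,-116,0,0,3,-25,-116,0,0]'
```

```text
t: 13.42
tool_pos: [0.5817, -0.1536, 0.1405]
orientation: [-3.126, -0.309, 0.002]
force: [0.8, 0.6, -1.5]
opening: 0.035
gripper_force: 40.0
t: 14.25
tool_pos: [0.5857, -0.1763, 0.0261]
orientation: [3.126, 0.31, 0.001]
force: [0.5, -0.1, -1.6]
opening: 0.0346
gripper_force: 40.0
```

```bash
python3 -m inch '[0,0,-2,0,0,0,0,-4,0,0,0,0,-4,0,0,0,0,-4,0,0,0,0,-4,0,50,0,0,-4,0,100,0,0,-4,0,100,0,0,-4,0,100,0,0,-4,0,100]'
python3 -m inch '[0,0,20,0,100,0,0,60,0,100,0,0,100,0,100,0,0,140,0,100,0,35,160,0,100,0,72,170,0,100,0,110,170,0,100,0,150,170,0,100,0,190,170,4,100,0,230,170,8,100]'
python3 -m inch '[-1,38,0,0,100,-2,76,0,0,100,-3,114,0,0,100,-4,152,0,0,100,-5,182,-5,0,100,-6,191,-30,0,100,-6,191,-60,0,100,-6,191,-80,0,100,-6,191,-80,0,100,-6,191,-80,0,100]' 20
python3 - <<'E'
from plant import read_camera
import cv2,numpy as np
t=read_camera("top");s=read_camera("side")
im=np.zeros((600,800,3),np.uint8)
im[:520,:320]=cv2.resize(t["image"][105:235,335:415],None,fx=4,fy=4,interpolation=cv2.INTER_CUBIC)
im[:250,330:800]=cv2.resize(s["image"][125:175,240:334],None,fx=5,fy=5,interpolation=cv2.INTER_CUBIC)
cv2.imwrite("pics/p2.png",im)
E
```

```text
t: 15.0
tool_pos: [0.5852, -0.1768, 0.0214]
orientation: [-3.126, -0.309, 0.0]
force: [0.6, 0.5, 0.0]
opening: 0.0633
gripper_force: 0.0
t: 15.83
tool_pos: [0.585, 0.0548, 0.1916]
orientation: [3.096, 0.53, 0.001]
force: [0.2, -0.2, 0.0]
opening: 0.0928
gripper_force: 0.0
t: 16.67
tool_pos: [0.578, 0.2438, 0.11]
orientation: [3.097, 0.526, -0.006]
force: [0.5, -0.2, 1.0]
opening: 0.0929
gripper_force: 0.0
```

View pics/p2.png

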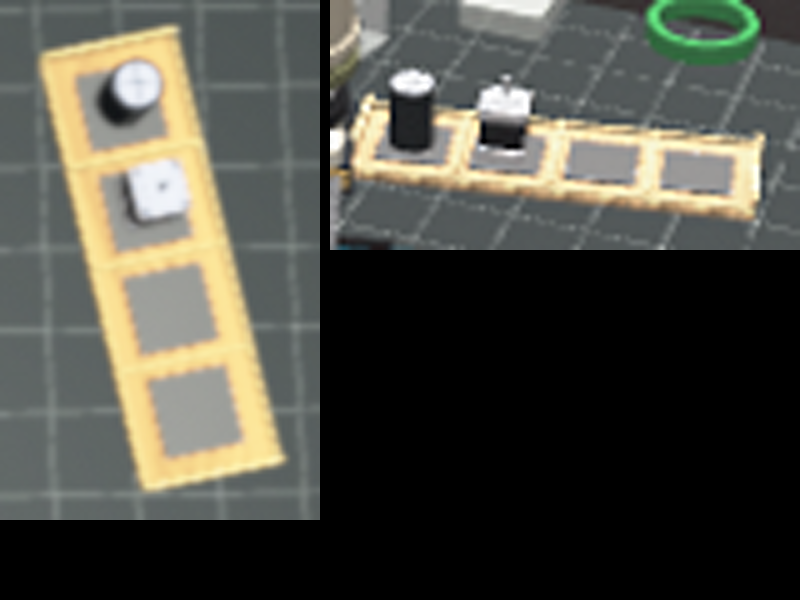

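Capacitor and motor stand upright on the two far kit pads (crop (130,90) and (157,188); the offset is parallax from height). Now the relay.

```bash
python3 -m inch '[0,0,-35,0,100,0,0,-65,0,100,0,0,-82,0,100,0,0,-90,0,100,0,0,-90,0,100,0,0,-90,0,0,0,0,-90,0,0,0,0,-90,0,0,0,0,-90,0,0,0,0,-90,0,0]'
python3 -m inch '[0,0,0,0,0,0,0,0,0,0,0,0,0,0,0,0,0,0,0,0,0,0,0,0,0,0,0,20,0,0,0,0,50,0,0,0,0,90,0,0,0,0,130,0,0,0,0,130,0,0]'
```

```text
t: 17.6
tool_pos: [0.58, 0.2444, 0.0227]
orientation: [-3.097, -0.526, -0.003]
force: [-1.0, -0.5, -1.0]
opening: 0.0645
gripper_force: 0.0
t: 18.43
tool_pos: [0.584, 0.2458, 0.1619]
orientation: [-3.095, -0.526, -0.022]
force: [0.7, -0.1, 1.3]
opening: 0.028
gripper_force: 20.0
```

```bash
python3 -m inch '[-5,-36,0,-1,0,-10,-74,0,-2,0,-16,-112,0,-4,0,-21,-150,0,-6,0,-27,-188,0,-8,0,-32,-226,0,-8,0,-38,-264,0,-8,0,-43,-302,0,-8,0,-49,-340,0,-8,0,-54,-378,0,-8,0]'
python3 -m inch '[-5,-36,0,0,0,-8,-56,0,0,0,-8,-56,-30,0,0,-8,-56,-65,0,0,-8,-56,-95,0,0,-8,-56,-112,0,0,-8,-56,-121,0,0,-8,-56,-126,0,0,-8,-56,-126,0,0,-8,-56,-126,0,0]'
python3 -m inch '[0,0,-2,0,0,0,0,-4,0,0,0,0,-4,0,0,0,0,-4,0,0,0,0,-4,0,50,0,0,-4,0,100,0,0,-4,0,100,0,0,-4,0,100,0,0,-4,0,100]'
```

```text
t: 19.27
tool_pos: [0.5245, -0.1356, 0.1514]
orientation: [3.126, 0.309, 0.0]
force: [0.9, 0.4, -1.3]
opening: 0.0278
gripper_force: 20.0
t: 20.1
tool_pos: [0.5181, -0.1902, 0.0266]
orientation: [3.125, 0.309, 0.002]
force: [0.4, 0.5, -0.7]
opening: 0.0279
gripper_force: 20.0
t: 20.85
tool_pos: [0.5172, -0.1898, 0.0214]
orientation: [-3.126, -0.309, 0.0]
force: [-0.4, -0.6, 0.1]
opening: 0.0569
gripper_force: 0.0
```

```bash
python3 -m inch '[0,0,20,0,100,0,0,60,0,100,0,0,100,0,100,0,0,140,0,100,8,30,150,0,100,18,66,150,0,100,28,102,150,0,100,38,138,150,2,100,48,174,150,4,100,58,210,150,6,100]'
python3 -m inch '[11,36,0,0,100,22,72,0,0,100,33,108,0,0,100,44,144,0,0,100,55,180,0,0,100,66,216,0,0,100,75,246,-20,0,100,75,246,-50,0,100,75,246,-60,0,100,75,246,-60,0,100]' 25
python3 -m inch '[0,0,-35,0,100,0,0,-65,0,100,0,0,-82,0,100,0,0,-90,0,100,0,0,-90,0,100,0,0,-90,0,0,0,0,-90,0,0,0,0,-90,0,0,0,0,-90,0,0,0,0,-90,0,0]'
python3 -m inch '[0,0,0,0,0,0,0,0,0,0,0,0,0,0,0,0,0,0,0,0,0,0,20,0,0,0,0,50,0,0,0,0,90,0,0,0,0,130,0,0,0,0,130,0,0,0,0,130,0,0]'
```

```text
t: 21.68
tool_pos: [0.5754, 0.0219, 0.1715]
orientation: [3.105, 0.475, 0.0]
force: [1.0, 0.1, 0.3]
opening: 0.0931
gripper_force: 0.0
t: 22.52
tool_pos: [0.647, 0.2651, 0.1061]
orientation: [3.104, 0.473, -0.014]
force: [-0.5, -0.3, -0.5]
opening: 0.0926
gripper_force: 0.0
t: 23.35
tool_pos: [0.651, 0.2664, 0.0229]
orientation: [-3.106, -0.472, -0.003]
force: [-0.3, -0.4, -0.0]
opening: 0.0643
gripper_force: 0.0
t: 24.18
tool_pos: [0.6527, 0.267, 0.1562]
orientation: [-3.105, -0.472, -0.012]
force: [0.7, 0.5, -3.0]
opening: 0.0362
gripper_force: 25.0
```

```bash
python3 -m inch '[-15,-36,0,-1,0,-31,-72,0,-2,0,-47,-108,0,-4,0,-62,-144,0,-6,0,-78,-180,0,-6,0,-93,-216,0,-6,0,-109,-252,0,-6,0,-124,-288,0,-6,0,-140,-324,0,-6,0,-155,-360,0,-6,0]'
python3 -m inch '[-15,-36,0,0,0,-31,-72,0,0,0,-46,-104,0,0,0,-46,-110,-30,0,0,-46,-110,-65,0,0,-46,-110,-95,0,0,-46,-110,-112,0,0,-46,-110,-121,0,0,-46,-110,-126,0,0,-46,-110,-126,0,0]'
python3 -m inch '[0,0,-2,0,0,0,0,-4,0,0,0,0,-4,0,0,0,0,-4,0,0,0,0,-4,0,50,0,0,-4,0,100,0,0,-4,0,100,0,0,-4,0,100,0,0,-4,0,100]'
python3 -m inch '[0,0,20,0,100,0,0,60,0,100,0,0,100,0,100,0,0,140,0,100,10,0,180,0,100,30,0,220,0,100,60,0,255,0,100,90,0,255,0,100,115,0,255,0,100,115,0,255,0,100]'
```

```text
t: 25.02
tool_pos: [0.4928, -0.0949, 0.1494]
orientation: [-3.125, -0.309, 0.005]
force: [-0.2, -0.2, -2.5]
opening: 0.036
gripper_force: 25.0
t: 25.85
tool_pos: [0.4483, -0.2032, 0.0242]
orientation: [-3.125, -0.309, 0.003]
force: [-1.3, 0.1, -1.6]
opening: 0.0357
gripper_force: 25.0
t: 26.6
tool_pos: [0.4493, -0.2039, 0.0217]
orientation: [3.126, 0.309, 0.0]
force: [0.4, 0.5, 0.6]
opening: 0.0649
gripper_force: 0.0
t: 27.43
tool_pos: [0.5676, -0.2035, 0.2762]
orientation: [-3.126, -0.311, -0.002]
force: [0.5, -0.5, -0.7]
opening: 0.0928
gripper_force: 0.0
```

```bash
python3 -m inch '[0,0,0,0,100,0,0,0,0,100]'; python3 - <<'E'
from h import *
c=wrist();np.save("f1.npy",c,allow_pickle=True)
cv2.imwrite("pics/f1.png",cv2.resize(c["image"][30:280,180:320],None,fx=2.4,fy=2.4,interpolation=cv2.INTER_CUBIC))
E
```

```text
t: 27.6
tool_pos: [0.5634, -0.2037, 0.2758]
orientation: [-3.126, -0.309, 0.003]
force: [0.1, -0.5, -0.1]
opening: 0.093
gripper_force: 0.0
```

View pics/f1.png

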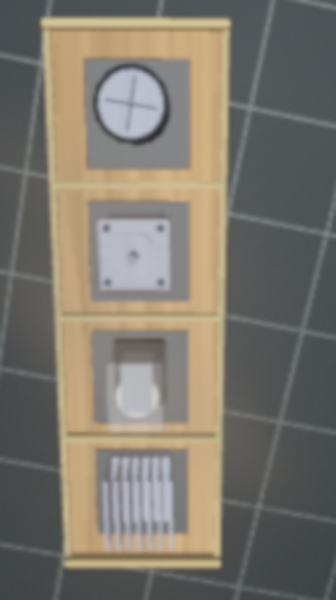

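```bash
python3 - <<'E'
from h import *
c=np.load("f1.npy",allow_pickle=True).item()
r=np.array([.9808,.195]);n=np.array([-.195,.9808])
for k,p,z,t in(("cap",(131,103),.059,(654,-164)),("mot",(134,255),.053,(585.6,-177.6)),("rel",(134.5,397),.065,(517,-191)),("hs",(138,516),.051,(448.5,-204.5))):
    q=onplane(c,(180+p[0]/2.4,30+p[1]/2.4),z)[:2]*1e3;e=q-t;print(k,q.round(1),"along %.1f across %.1f"%(e@r,e@n))
for k,q in(("pad1",[(85,58),(190,60),(189,168),(86,168)]),("pad2",[(90,201),(189,203),(188,300),(91,299)]),("pad3",[(93,330),(188,332),(187,423),(95,422)])):
    print(k,(onplane(c,(180+np.mean(q,0)[0]/2.4,30+np.mean(q,0)[1]/2.4),.009)*1e3).round(1))
E
```

```text
cap [ 655.8 -164.1] along 1.7 across -0.5
mot [ 588.  -177.7] along 2.4 across -0.5
rel [ 521.2 -190.9] along 4.1 across -0.7
hs [ 451.6 -204.9] along 3.0 across -1.0
pad1 [ 653.6 -165.     9. ]
pad2 [ 585.1 -178.8    9. ]
pad3 [ 516.1 -192.4    9. ]
```

Everything stands upright, in order. The relay reads about 4 mm off along the row, so I'll check once from straight above.

```bash
python3 -m inch '[-35,0,-10,0,100,-70,0,-25,0,100,-105,0,-45,0,100,-123,0,-60,0,100,-123,0,-60,0,100,-123,0,-60,0,100,-123,0,-60,0,100]'; python3 - <<'E'
from h import *
c=wrist();np.save("f2.npy",c,allow_pickle=True);print(c["image"].shape)
cv2.imwrite("pics/f2.png",cv2.resize(c["image"][0:230,180:330],None,fx=2.6,fy=2.6,interpolation=cv2.INTER_CUBIC))
E
```

```text
t: 28.23
tool_pos: [0.4417, -0.2042, 0.2179]
orientation: [3.125, 0.308, 0.003]
force: [0.1, 0.8, 0.1]
opening: 0.0924
gripper_force: 0.0
(384, 512, 3)
```

View pics/f2.png

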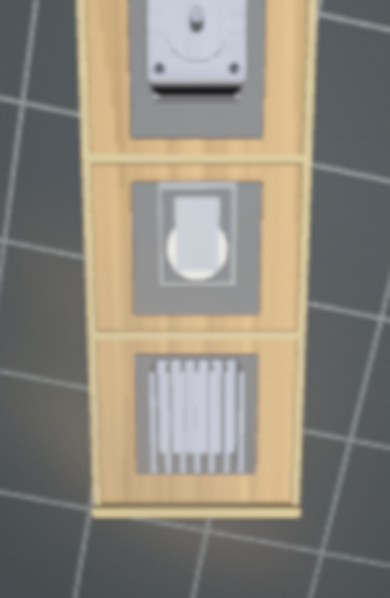

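```bash
python3 - <<'E'
from h import *
c=np.load("f2.npy",allow_pickle=True).item()
E=c["extrinsics"];print("cam",-E[:3,:3].T@E[:3,3])
P=lambda p,z:(onplane(c,(180+p[0]/2.6,p[1]/2.6),z)*1e3).round(1)
print("rel top",P((197.5,234),.065),"pad",P((196.5,248),.009))
print("hs top",P((195,406),.051),"pad",P((195.5,413.5),.009))
E
```

```text
cam [ 0.5164934  -0.18996628  0.38447613]
rel top [ 521.1 -191.1   65. ] pad [ 516.4 -192.     9. ]
hs top [ 458.4 -202.8   51. ] pad [ 447.8 -205.3    9. ]
```

```bash
python3 - <<'E'
from h import *
a=np.load("f1.npy",allow_pickle=True).item();b=np.load("f2.npy",allow_pickle=True).item()
im=np.zeros((600,800,3),np.uint8)
for c,x,(u,v) in((b,0,(225,130)),(a,400,(210,212))):
    im[:,x:x+390]=cv2.resize(c["image"][v:v+60,u:u+60],(390,600),interpolation=cv2.INTER_CUBIC)
cv2.imwrite("pics/hs.png",im)
E
```

```text
(no output)
```

View pics/hs.png

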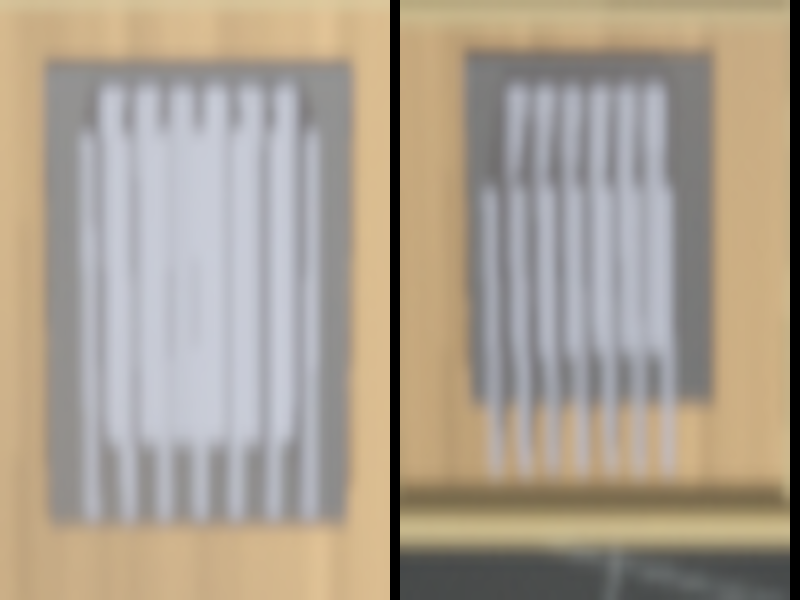

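```bash
python3 - <<'E'
from h import *
a=np.load("f1.npy",allow_pickle=True).item();b=np.load("f2.npy",allow_pickle=True).item()
print(tri([ray(b,(255.6,162.5)),ray(a,(237.8,245.4))]),tri([ray(b,(255.5,159.2)),ray(a,(239,234.6))]))
print(onplane(b,(255.6,162.5),.051),onplane(b,(255.5,159.2),.009))
print(onplane(a,(237.8,245.4),.051),onplane(a,(239,234.6),.009))
E
```

```text
(array([ 0.45273152, -0.20490853,  0.0542827 ]), [np.float64(0.3), np.float64(0.3)]) (array([ 0.44775605, -0.20568412,  0.00916105]), [np.float64(0.0), np.float64(0.0)])
[ 0.45210563 -0.2047098   0.051     ] [ 0.44772629 -0.20570071  0.009     ]
[ 0.45114288 -0.20538421  0.051     ] [ 0.44768533 -0.20568023  0.009     ]
```

Two views put relay and sink about 4 mm too far along the row. I'll regrasp both and nudge them back.

```bash
python3 -m inch '[10,0,-40,0,100,10,0,-80,0,100,10,0,-120,0,100,10,0,-155,0,100,10,0,-180,0,100,10,0,-194,0,100,10,0,-194,0,100,10,0,-194,0,100,10,0,-194,0,0,10,0,-194,0,0]' 20
python3 -m inch '[0,0,0,0,0,0,0,0,0,0,0,0,0,0,0,0,0,0,0,0,0,0,0,0,0,0,0,0,0,0,0,0,4,0,0,-2,0,5,0,0,-4,-1,5,0,0,-4,-1,5,0,0]'
python3 -m inch '[0,0,0,0,0,0,0,-3,0,0,0,0,-5,0,0,0,0,-5,0,0,0,0,-5,0,0,0,0,-5,0,60,0,0,-5,0,100,0,0,-5,0,100,0,0,-5,0,100,0,0,-5,0,100]'
python3 -m inch '[0,0,30,0,100,0,0,60,0,100,0,0,90,0,100,35,6,90,0,100,70,14,90,0,100,72,14,60,0,100,72,14,30,0,100,72,14,8,0,100,72,14,0,0,100,72,14,0,0,100]'
```

```text
t: 29.12
tool_pos: [0.4532, -0.2048, 0.0248]
orientation: [3.124, 0.309, 0.005]
force: [-0.4, 0.5, -0.7]
opening: 0.0841
gripper_force: 0.0
t: 29.95
tool_pos: [0.4468, -0.205, 0.0276]
orientation: [3.126, 0.309, -0.0]
force: [-0.1, 0.4, -0.8]
opening: 0.0361
gripper_force: 20.0
t: 30.78
tool_pos: [0.447, -0.2048, 0.0222]
orientation: [-3.126, -0.309, 0.001]
force: [-0.5, -0.5, -0.5]
opening: 0.0646
gripper_force: 0.0
t: 31.62
tool_pos: [0.5169, -0.1898, 0.0196]
orientation: [-3.123, -0.309, 0.008]
force: [1.0, 0.2, 0.2]
opening: 0.0929
gripper_force: 0.0
```

```bash
python3 -m inch '[0,0,0,0,100,0,0,0,0,0,0,0,0,0,0,0,0,0,0,0,0,0,0,0,0,0,0,0,0,0,0,0,0,0,0,0,0,0,0,0,0,0,0,0,0,0,0,0,0,0]' 15
python3 -m inch '[0,0,0,0,0,0,0,4,0,0,-2,0,5,0,0,-4.5,-1,5,0,0,-4.5,-1,5,0,0,-4.5,-1,2,0,0,-4.5,-1,0,0,0,-4.5,-1,0,0,0,-4.5,-1,0,0,60,-4.5,-1,0,0,60]'
python3 -m inch '[0,0,0,0,100,0,0,0,0,100,0,0,0,0,100,0,0,30,0,100,0,0,70,0,100,0,0,110,0,100,-20,0,145,0,100,-55,0,180,0,100,-73,-10,195,0,100,-73,-10,195,0,100]'
python3 -m inch '[0,0,0,0,100,0,0,0,0,100]'; python3 - <<'E'
from h import *
c=wrist();np.save("f3.npy",c,allow_pickle=True)
cv2.imwrite("pics/f3.png",cv2.resize(c["image"][0:230,180:330],None,fx=2.6,fy=2.6,interpolation=cv2.INTER_CUBIC))
E
```

```text
t: 32.45
tool_pos: [0.5192, -0.1908, 0.0225]
orientation: [-3.126, -0.309, 0.0]
force: [-0.1, -0.8, 0.1]
opening: 0.0378
gripper_force: 0.0
t: 33.28
tool_pos: [0.5147, -0.1918, 0.0223]
orientation: [-3.126, -0.309, 0.0]
force: [0.5, -0.7, -0.2]
opening: 0.0367
gripper_force: 0.0
t: 34.12
tool_pos: [0.4414, -0.2041, 0.2235]
orientation: [3.121, 0.307, 0.009]
force: [-0.3, -0.0, 1.2]
opening: 0.0928
gripper_force: 0.0
t: 34.28
tool_pos: [0.4418, -0.2017, 0.2169]
orientation: [-3.126, -0.308, -0.0]
force: [0.3, 0.1, -0.4]
opening: 0.093
gripper_force: 0.0
```

View pics/f3.png

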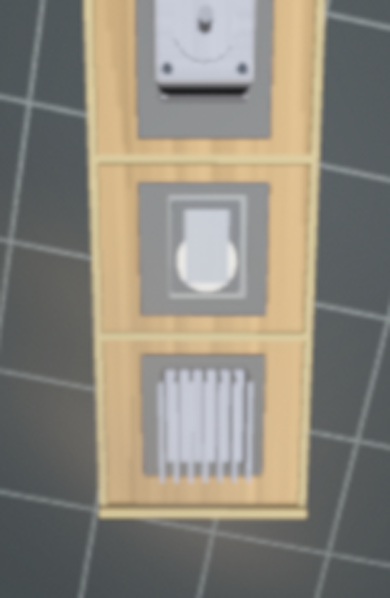

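Relay and sink are now central. The motor's gap to the near pad edge looks large, so I'll look from above it and the capacitor.

```bash
python3 -m inch '[35,7,0,0,100,70,14,0,0,100,105,20,0,0,100,105,20,0,0,100,105,20,0,0,100,105,20,0,0,100]'; python3 - <<'E'
from h import *
c=wrist();np.save("f4.npy",c,allow_pickle=True)
E=c["extrinsics"];print("cam",-E[:3,:3].T@E[:3,3])
cv2.imwrite("pics/f4.png",cv2.resize(c["image"][0:150,190:310],None,fx=4,fy=4,interpolation=cv2.INTER_CUBIC))
E
```

```text
t: 34.83
tool_pos: [0.5462, -0.1811, 0.2153]
orientation: [-3.124, -0.311, 0.006]
force: [-0.6, 0.2, 0.2]
opening: 0.0929
gripper_force: 0.0
cam [ 0.62196612 -0.16707508  0.38148561]
```

View pics/f4.png

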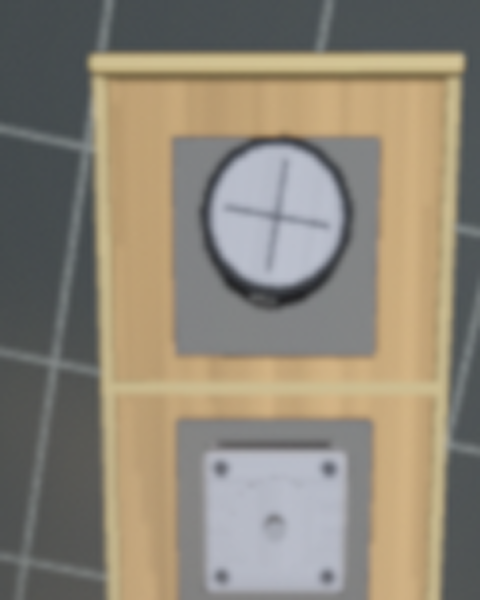

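```bash
python3 - <<'E'
from h import *
c=np.load("f4.npy",allow_pickle=True).item()
P=lambda p,z:(onplane(c,(190+p[0]/4,p[1]/4),z)*1e3).round(1)
print("cap",P((277,215),.059),"pad",np.mean([P(p,.009) for p in((172,137),(380,138),(376,355),(176,355))],0))
print("mot",P((275,521),.053),"padtopmid",P((275,419),.009))
E
```

```text
cap [ 655.9 -164.1   59. ] pad [ 653.15  -165.025    9.   ]
mot [ 588.5 -177.5   53. ] padtopmid [ 610.8 -173.4    9. ]
```

Motor is about 4 mm and capacitor about 3 mm too far out. I'll nudge both back the same way.

```bash
python3 -m inch '[30,3,0,0,100,40,5,-35,0,100,40,5,-75,0,100,40,5,-115,0,100,40,5,-150,0,100,40,5,-180,0,100,40,5,-195,0,100,40,5,-195,0,100,40,5,-195,0,100,40,5,-195,0,0]' 30
python3 -m inch '[0,0,0,0,0,0,0,0,0,0,0,0,0,0,0,0,0,0,0,0,0,0,0,0,0,0,0,0,0,0,0,0,0,0,0,0,0,0,0,0,0,0,0,0,0,0,0,0,0,0]'
python3 -m inch '[0,0,0,0,0,0,0,4,0,0,-2,0,5,0,0,-4,-1,5,0,0,-4,-1,5,0,0,-4,-1,2,0,0,-4,-1,0,0,0,-4,-1,0,0,0,-4,-1,0,0,60,-4,-1,0,0,60]'
python3 -m inch '[0,0,0,0,100,0,0,0,0,100,0,0,0,0,100,0,0,30,0,100,0,0,70,0,100,0,0,95,0,100,35,7,95,0,100,70,14,95,0,100,72,14,95,0,100,72,14,95,0,100]'
```

```text
t: 35.72
tool_pos: [0.5877, -0.1776, 0.0248]
orientation: [3.125, 0.308, 0.004]
force: [0.7, 0.4, -0.2]
opening: 0.0894
gripper_force: 0.0
t: 36.55
tool_pos: [0.5866, -0.1768, 0.0224]
orientation: [-3.126, -0.309, 0.0]
force: [-0.4, 0.1, -0.1]
opening: 0.0348
gripper_force: 30.0
t: 37.38
tool_pos: [0.5828, -0.1779, 0.0225]
orientation: [3.126, 0.309, 0.0]
force: [0.4, -0.6, 0.5]
opening: 0.0438
gripper_force: 0.0
t: 38.22
tool_pos: [0.6556, -0.1631, 0.1165]
orientation: [-3.126, -0.311, 0.001]
force: [0.2, 0.5, 0.2]
opening: 0.093
gripper_force: 0.0
```

```bash
python3 -m inch '[0,0,-30,0,100,0,0,-65,0,100,0,0,-88,0,100,0,0,-95,0,100,0,0,-95,0,100,0,0,-95,0,100,0,0,-95,0,0,0,0,-95,0,0,0,0,-95,0,0,0,0,-95,0,0]' 20
python3 -m inch '[0,0,0,0,0,0,0,0,0,0,0,0,0,0,0,0,0,0,0,0,0,0,0,0,0,0,0,0,0,0,0,0,0,0,0,0,0,0,0,0]'
python3 -m inch '[0,0,0,0,0,0,0,4,0,0,-1,0,5,0,0,-2.5,-1,5,0,0,-2.5,-1,5,0,0,-2.5,-1,2,0,0,-2.5,-1,0,0,0,-2.5,-1,0,0,0,-2.5,-1,0,0,60,-2.5,-1,0,0,60]'
python3 -m inch '[0,0,0,0,100,0,0,0,0,100,0,0,0,0,100,0,0,30,0,100,0,0,70,0,100,0,0,110,0,100,-30,-7,145,0,100,-65,-14,180,0,100,-90,-20,220,0,100,-90,-20,250,0,100]'
python3 -m inch '[0,0,0,0,100,0,0,0,0,100,0,0,0,0,100]'; python3 - <<'E'
from h import *
c=wrist();np.save("f5.npy",c,allow_pickle=True)
cv2.imwrite("pics/f5.png",cv2.resize(c["image"][30:280,180:320],None,fx=2.4,fy=2.4,interpolation=cv2.INTER_CUBIC))
E
```

```text
t: 39.05
tool_pos: [0.6556, -0.1642, 0.0241]
orientation: [3.125, 0.309, 0.003]
force: [0.2, -0.0, 0.2]
opening: 0.0711
gripper_force: 0.0
t: 39.72
tool_pos: [0.6547, -0.1638, 0.0224]
orientation: [-3.126, -0.309, 0.0]
force: [-0.4, -0.3, -0.0]
opening: 0.0347
gripper_force: 20.0
t: 40.55
tool_pos: [0.6521, -0.1648, 0.0223]
orientation: [-3.126, -0.309, 0.001]
force: [-0.7, -0.1, 0.3]
opening: 0.0435
gripper_force: 0.0
t: 41.38
tool_pos: [0.5599, -0.1847, 0.2673]
orientation: [-3.125, -0.308, 0.006]
force: [-0.4, -0.5, -1.0]
opening: 0.093
gripper_force: 0.0
t: 41.63
tool_pos: [0.5636, -0.1847, 0.2679]
orientation: [3.126, 0.309, 0.002]
force: [-0.1, 0.1, -0.8]
opening: 0.0932
gripper_force: 0.0
```

View pics/f5.png

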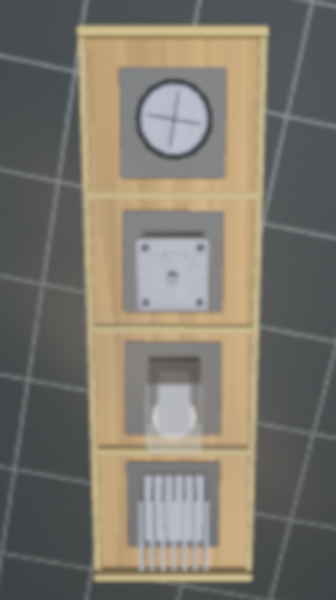

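All four stand upright and centred on their pads: capacitor farthest at (174,118), motor (172,275), relay (174,415), sink nearest (174,520). The gripper is clear of everything.

```bash
python3 -c "
from plant import job
print(job.close_job())"
```

```text
the job is handed in; nothing more can be done
None
```

The four parts stand upright on their kit-rack pads in reverse order: capacitor farthest, then motor, relay, and heat sink nearest. After small corrections the last camera view showed each part centred on its pad with the gripper clear, and I handed the job in at about 42 s; the hand-in returned no verdict.

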